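# Hook a dropped brass ring out from behind the press guard

### The arm

A 6-joint arm with a two-finger parallel gripper is mounted at the origin on the work surface. World frame = base frame: x ahead of the robot, y to its left, z up, the work surface at z = 0. Lengths are in m, angles in rad, forces in N, time in s.
With the tool pointing down it reaches from about 0.3 to 0.875 m from the base axis. Payload 6.4 kg.
Tool frame: the origin (TCP) lies at the very end of the fingers, on their centre line; the grasp point (between the pads) lies manip.pinch_z behind it (manip.pinch_z is the distance from the TCP to the grasp point, in m); z points along the fingers, y is the direction in which the jaws open and shut (so a half turn about z gives the same grasp; the last joint's range is limited). The gripper opens to 85 mm and grips with 20 to 120 N. Pads are 22 mm wide; open, the fingers measure 114 mm over their backs; the gripper's body (76 mm by 85 mm) begins 54 mm behind the grasp point. The pads swing forward as they close: fully open they stand 13 mm farther back than shut.
Start: joints at [-1.541, 0.181, 1.607, -0, 1.354, -0.206], TCP at [0.134, -0.559, 0.211] pointing down, gripper open.
Joint ranges: [-2.99, 2.99], [-0.89, 2.07], [0.3, 2.58], [-1.14, 4.28], [0, 2.63], [-3.12, 3.12]. Speed limits (rad/s): [2.57, 2.57, 3.01, 3.14, 3.14, 3.14].

### API

Orientations are given as a unit quaternion [w, x, y, z].
In Python, from workcell import manip gives the robot as it stands. Calls block until the motion is done:
- manip.move_to(position, orientation): joint-space move of the TCP to a pose.
- manip.line_to(position, attitude=None, v=0.15, force_limit=None): straight line of the TCP; attitude=None keeps the orientation; v is the mean speed in m/s. With force_limit (N) it stops when the force on the tool has changed by that much, and returns True; else False.
- manip.goto_joints(angles): joint-space move.
- manip.set_gripper(opening, f_grip=None): finger opening in m; f_grip is the grip in N (None keeps the last); returns when the fingers have stopped.
- manip.wait(seconds).
- manip.inverse_kinematics(position, orientation): joint angles nearest the present ones, or None.
- manip.read_camera(name): name is "side" or "top" or "wrist"; returns (picture, depth): 420x560x3 uint8, blue, green, red; 420x560 float32, m along the optical axis (not along the pixel's ray), 0 where there is no reading.
- manip.camera_params(name): a dict with "intrinsics" (3x3 intrinsics, pixels), "cam_to_world" (4x4, takes a point from camera to world coordinates); the wrist camera has in their place "mount" (4x4, takes a point from camera to tool coordinates, whose origin is the TCP and whose axes are the flange's). Camera axes: x right, y down, z forward; pixel columns grow to the right and rows downward; lengths in m; the calibration is good to about 2 mm. A picture is of the moment at which its call begins: read the wrist's pose just before it. camera_params takes no time and is no camera call.
A pose or a line that the arm cannot do raises manip.Unreachable and nothing moves.
- manip.close_job(): hands the job in, once; it reports no verdict.
Readings, each from a call of its own:
- manip.read_t(): time.
- manip.read_joint_positions(): joint angles.
- manip.read_qvel(): joint speeds.
- manip.read_joint_efforts(): joint torques, N m.
- manip.read_eef_pos(): TCP position.
- manip.read_ee_rot(): TCP orientation.
- manip.read_contact_force(): force on the tool from outside, world axes, zero at the start.
- manip.read_wrist_torque(): the same for the moment, N m.
- manip.read_opening(): finger opening in m.
Only numpy, scipy, OpenCV 4.12 (cv2) and the standard library are available. Lean on these libraries where they do the work, as an engineer would, in place of code of your own. Each camera call takes 0.05 s, during which the arm holds its last target.

### The job

A brass ring has dropped behind the press guard. Take the orange-handled hooked rod from its stand, reach it through the slot under the guard's pane, set its toe down inside the ring until it rests lightly on the plate, and with the toe kept bearing lightly on the plate draw the ring straight out under the pane until it seats gently against the red end stop (a few newtons of pull, no more), and leave it lying there; then lay the rod back in its stand as it was. Never reach for the ring with the gripper, do not press hard on the plate or the stop or knock the guard, and leave everything else alone.

Things in the scene. Friction and masses are not known exactly. Their poses are not given: they have to be found in the camera images.
- ring_center (a point): Flat brass ring, 50 mm outside, 26 mm hole, 6 mm thick, about 75 g, lying flat on the steel plate behind (on the -y side of) the guard, 60 to 110 mm from the pane. The point is its centre, 3 mm above the plate.
- station: Fixed green bench press. Origin on the table under the middle of the guard's front pane; +y points out of the guard to the open side, x along the pane, z up; turned by up to 0.2 rad from the world axes. Casting rails 32 mm high, 20 wide, along x = -112 and 112 mm. Press column and head at y = -260 mm, up to 315 mm high. It carries the red end stop (see plate).
- guard: Fixed yellow-framed, barred guard on the press; origin and axes as the station's. x -120 to 120, y -171 to 6 mm, up to 210 mm above the table; clear front pane at y = 0.
- slot (a point): Middle of the lower edge of the guard's front pane, 105 mm above the table; under it is the slot, open down to the plate and clear from x -100 to +100 mm (station axes).
- plate: Fixed level dark steel plate, 204 mm wide, y -190 to +135 mm (x, y axes and origin as the station's; origin on its underside). Its top is 24 mm above its origin, 18 to 24 mm above the table. Across its open end lies a fixed red stop bar, 12 mm thick, top 31 mm above the table; its face towards the guard is clamped 80 to 110 mm out from the pane, different each time and not measured: feel for it. Neither gives.
- rod: Hooked rod, 160 g: orange handle 18 x 18 mm, y -60 to +100 mm; steel shank of 8 mm diameter on the same axis to y = -220 mm, where it turns straight down into a round-ended toe of 10 mm diameter, lowest point 44 mm below the axis. Origin at the grip point on the handle's axis; +y along the handle away from the toe, z up.
- rod_grip (a point): Grip point of the rod: centre of the handle's section, at the rod's origin, 50 mm above the table in the stand. Pinch the handle across its 18 mm width (along the rod's x). It is almost balanced here (the toe end is slightly heavy). Pressing the toe down hard twists the rod out of level in the grip: hold firmly, press lightly.
- rod_toe (a point): Lowest point of the toe, at (0, -220, -44) mm in the rod's frame.
- stand: Fixed grey stand of the rod. Origin on the table, axes as the resting rod's. Base 75 x 235 x 6 mm. Two open-topped U-rests, 12 mm long: for the shank at y = -100 mm (20 mm wide inside, floor 46, walls up to 61 mm above the table) and for the handle's tail at y = 80 mm (32 mm wide inside, floor 41, walls to 56 mm). Between them the handle is free to be gripped.
- stand_home (a point): Where the rod's grip point lies when it rests in the stand: 50 mm above the table, over the stand's origin.
- spare: White plastic ring, 40 mm outside, 10 mm high, loose on the plate, at the side (bystander). Origin under its centre.
- holder_a: Magenta plastic holder 30 x 20 x 36 mm with a pin up to 48 mm, loose on the plate, at the side (bystander). Origin under its centre.
- holder_b: Same holder, loose on the table (bystander).
- holder_c: Same holder, loose on the table (bystander).
- driver: Blue-handled screwdriver lying on the table (bystander).
- oil: Yellow bottle, 44 mm diameter, 110 mm high, on the table (bystander).
- ring: The same ring's body; origin under its centre, on the plate.
Mind the look-alikes: they are no part of the job. Of the things that look like the ring, the smallest one is meant.

How it is judged:
By the outcome, as a careful person would: the job done as asked, in the order asked, and still so for the second after the job is handed in, with the robot touching nothing.
It also fails if it takes over 72 s, if anything falls off the work surface, if the arm or the gripper's body presses on something with over 40 N, if the wrist force passes 120 N, or if a joint passes its speed limit or range.

## Working session

There is one attempt and no reset: what is moved stays moved. The work goes in short steps, each a Python script; the robot and the scene stay as the last script left them, time stands still between calls to the robot, and variables do not carry over. Pictures are saved under pics/ and viewed, and the job is handed in when it is done.

```bash
ls; mkdir -p pics; python3 - <<'E'
from workcell import manip
import cv2,numpy as np
np.set_printoptions(precision=4,suppress=True)
print(manip.read_t(),manip.pinch_z)
for n in("side","top","wrist"):
    p,d=manip.read_camera(n); cv2.imwrite(f"pics/{n}0.png",p); np.savez(f"pics/{n}0.npz",p=p,d=d)
    print(n,manip.camera_params(n))
print(manip.read_eef_pos(),manip.read_ee_rot(),manip.read_opening())
E
```

```text
pics
0.0 0.0187
side {'intrinsics': array([[463.778 ,   0.    , 276.905 ],
       [  0.    , 463.778 , 204.7707],
       [  0.    ,   0.    ,   1.    ]]), 'cam_to_world': array([[ 0.8706, -0.3914,  0.298 ,  0.1852],
       [-0.4917, -0.6713,  0.5546, -0.6653],
       [-0.017 , -0.6294, -0.7769,  1.0329],
       [ 0.    ,  0.    ,  0.    ,  1.    ]])}
top {'intrinsics': array([[518.9897,   0.    , 279.7113],
       [  0.    , 518.9897, 207.1071],
       [  0.    ,   0.    ,   1.    ]]), 'cam_to_world': array([[ 0.0234, -0.9883,  0.1505,  0.3642],
       [-0.9997, -0.0237, -0.0005, -0.0086],
       [ 0.0041, -0.1505, -0.9886,  1.455 ],
       [ 0.    ,  0.    ,  0.    ,  1.    ]])}
wrist {'intrinsics': array([[298.1529,   0.    , 281.4669],
       [  0.    , 298.1529, 210.4742],
       [  0.    ,   0.    ,   1.    ]]), 'mount': array([[ 0.0007, -0.9641, -0.2654,  0.0665],
       [ 1.    ,  0.0007, -0.0001, -0.0005],
       [ 0.0003, -0.2654,  0.9641, -0.1631],
       [ 0.    ,  0.    ,  0.    ,  1.    ]])}
[ 0.1344 -0.5586  0.2099] [-0.0007  0.9931  0.1176  0.0001] 0.0854605742717759
```

View pics/side0.png

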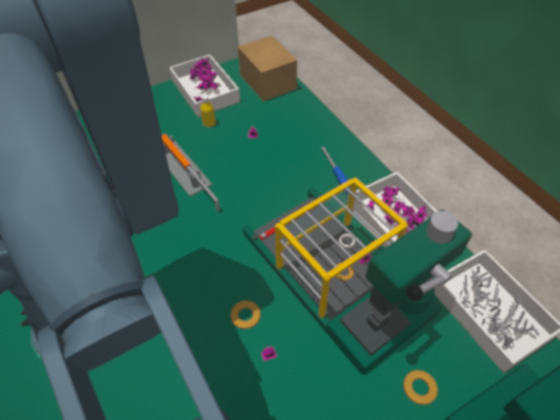

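View pics/top0.png

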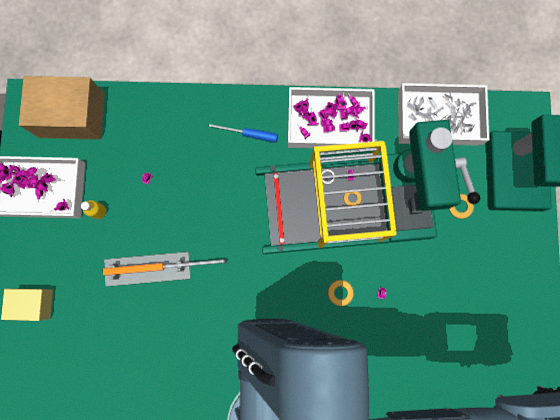

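View pics/wrist0.png

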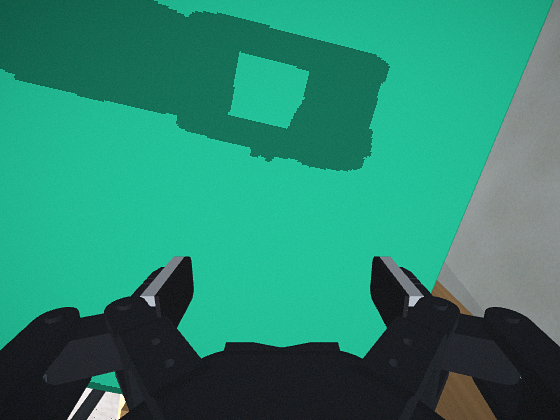

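The top view shows the guard at (355,192), the brass ring behind it at (352,198), the spare at (327,176), the red stop at (279,207), and the rod in its stand from (105,271) to (225,261). Next I'll zoom in and measure.

```bash
cat > h.py <<'E'
import numpy as np,cv2
from workcell import manip
np.set_printoptions(precision=4,suppress=True)
from scipy.spatial.transform import Rotation as R
def ray(n,uv,T=None):
    c=manip.camera_params(n);K=c["intrinsics"];T=c["cam_to_world"] if T is None else T
    d=T[:3,:3]@np.linalg.solve(K,[uv[0],uv[1],1.]);return T[:3,3],d
def onz(n,uv,z,T=None):
    o,d=ray(n,uv,T);return o+d*(z-o[2])/d[2]
def wristT():
    q=manip.read_ee_rot();T=np.eye(4);T[:3,:3]=R.from_quat([q[1],q[2],q[3],q[0]]).as_matrix();T[:3,3]=manip.read_eef_pos()
    return T@manip.camera_params("wrist")["mount"]
def proj(n,p,T=None):
    c=manip.camera_params(n);K=c["intrinsics"];T=c["cam_to_world"] if T is None else T
    q=K@(T[:3,:3].T@(np.asarray(p)-T[:3,3]));return q[:2]/q[2]
E
python3 - <<'E'
from h import *
p=cv2.imread("pics/top0.png")
a=cv2.resize(p[130:260,240:440],None,fx=4,fy=4,interpolation=cv2.INTER_CUBIC);cv2.imwrite("pics/topA.png",a)
a=cv2.resize(p[230:300,90:240],None,fx=5,fy=5,interpolation=cv2.INTER_CUBIC);cv2.imwrite("pics/topB.png",a)
p=cv2.imread("pics/side0.png")
a=cv2.resize(p[170:320,230:430],None,fx=4,fy=4,interpolation=cv2.INTER_CUBIC);cv2.imwrite("pics/sideA.png",a)
E
```

```text
(no output)
```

View pics/topA.png

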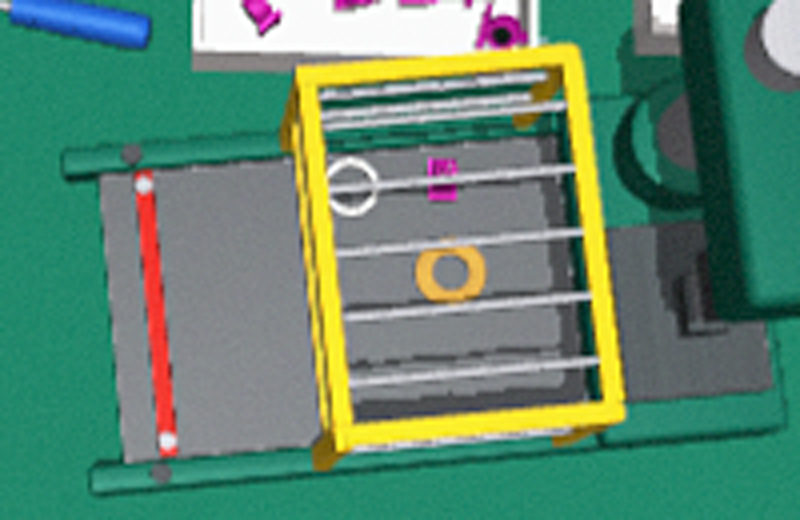

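View pics/topB.png

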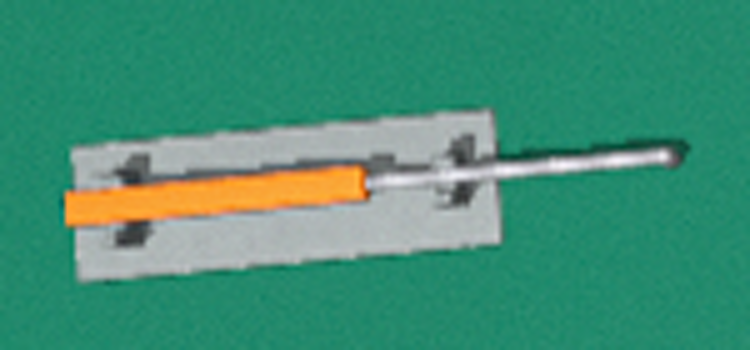

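View pics/sideA.png

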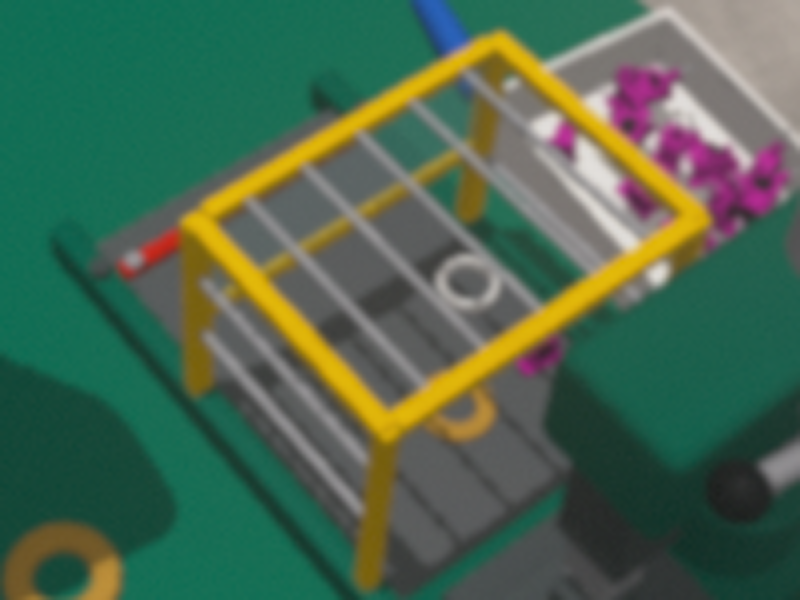

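```bash
python3 - <<'E'
from h import *
p=cv2.imread("pics/top0.png");d=np.load("pics/top0.npz")["d"]
h=cv2.cvtColor(p,cv2.COLOR_BGR2HSV)
def mask(lo,hi,box,src=h):
    m=cv2.inRange(src,np.array(lo),np.array(hi)); k=np.zeros_like(m); x0,y0,x1,y1=box;k[y0:y1,x0:x1]=255
    return m&k
for n,uv in dict(handle=(135,270),ring=(352,190),plate=(300,190),bar=(279,205)).items(): print(n,p[uv[1],uv[0]],h[uv[1],uv[0]],d[uv[1],uv[0]])
# handle
m=mask((8,180,180),(16,255,255),(95,255,170,285)); c=max(cv2.findContours(m,0,1)[0],key=cv2.contourArea);r=cv2.minAreaRect(c);print("handle",r)
box=cv2.boxPoints(r)
for b in box: print(onz("top",b,.059))
c0=onz("top",r[0],.059);print("handle ctr",c0)
# ring
m=mask((12,100,100),(22,230,255),(338,187,366,210));c=max(cv2.findContours(m,0,1)[0],key=cv2.contourArea);r=cv2.minEnclosingCircle(c);print("ring",r,onz("top",r[0],.027))
x,y,w,hh=cv2.boundingRect(c);print(x,y,w,hh)
# red bar
m=mask((0,180,120),(5,255,255),(265,160,295,255));m|=mask((175,180,120),(180,255,255),(265,160,295,255))
c=max(cv2.findContours(m,0,1)[0],key=cv2.contourArea);r=cv2.minAreaRect(c);print("bar",r)
B=[onz("top",b,.031) for b in cv2.boxPoints(r)]
for b in B: print(b)
print("barctr",onz("top",r[0],.031))
# shank toe end ; zoom-scaled by 5 offset(90,230)
print("toe approx",onz("top",(90+672/5,230+154/5),.050))
# plate corners outer (zoom 4, off 240,130)
for q in [(100,175),(125,462),(772,388),(752,225)]: print("plate c",onz("top",(240+q[0]/4,130+q[1]/4),.021))
# guard top frame corners outer (z .21)
for q in [(297,68),(578,45),(624,418),(338,452)]: print("guard",onz("top",(240+q[0]/4,130+q[1]/4),.21))
P=lambda u,v:(lambda o,e:o+e*d[v,u])(*ray("top",(u,v)))
for u,v in[(300,190),(300,210),(345,210),(280,200),(352,191)]: print("pt",P(u,v))
E
```

```text
handle [ 56 171 251] [ 18 198 251] 1.3850976
ring [194 199 205] [ 14  14 205] 1.2740842
plate [135 134 127] [ 94  15 135] 1.452051
bar [ 50  55 244] [  1 203 244] 1.4396651
handle ((106.0, 271.5), (5.0, 6.0), 90.0)
[0.3984 0.4582 0.059 ]
[0.3988 0.4422 0.059 ]
[0.3855 0.4413 0.059 ]
[0.3852 0.4572 0.059 ]
handle ctr [0.392  0.4497 0.059 ]
ring ((352.22930908203125, 197.96617126464844), 8.770855903625488) [ 0.6123 -0.2112  0.027 ]
344 192 18 14
bar ((278.74365234375, 207.62255859375), (59.30380630493164, 3.8839986324310303), 84.42780303955078)
[0.6621 0.0087 0.031 ]
[ 0.6635 -0.002   0.031 ]
[ 0.4982 -0.0218  0.031 ]
[ 0.4969 -0.0112  0.031 ]
barctr [ 0.5795 -0.0067  0.031 ]
toe approx [0.4282 0.1363 0.05  ]
plate c [0.6767 0.0344 0.021 ]
plate c [0.4746 0.0115 0.021 ]
plate c [ 0.5368 -0.437   0.021 ]
plate c [ 0.6519 -0.4253  0.021 ]
guard [ 0.7059 -0.091   0.21  ]
guard [ 0.7249 -0.2648  0.21  ]
guard [ 0.4937 -0.2909  0.21  ]
guard [ 0.4691 -0.1188  0.21  ]
pt [ 0.6314 -0.065   0.0269]
pt [ 0.5756 -0.0661  0.0219]
pt [ 0.579  -0.1921  0.0192]
pt [ 0.6032 -0.0097  0.0175]
pt [ 0.5986 -0.1853  0.205 ]
```

```bash
python3 - <<'E'
from h import *
p=cv2.imread("pics/top0.png")
h=cv2.cvtColor(p,cv2.COLOR_BGR2HSV)
m=cv2.inRange(h,np.array((8,150,150)),np.array((22,255,255)));k=np.zeros_like(m);k[250:290,95:175]=255;m&=k
c=max(cv2.findContours(m,0,1)[0],key=cv2.contourArea);r=cv2.minAreaRect(c);print("handle",r)
for b in cv2.boxPoints(r): print(onz("top",b,.059))
ctr=onz("top",r[0],.059)
toe=onz("top",(90+672/5,230+154/5),.052);print(ctr,toe)
v=(ctr-toe)[:2];print(np.linalg.norm(v),"expect .24; rod yaw",np.arctan2(-v[0],v[1]))
u=v/np.linalg.norm(v);print("grip",ctr[:2]-.02*u)
# ring by side
s=cv2.imread("pics/side0.png");hs=cv2.cvtColor(s,cv2.COLOR_BGR2HSV)
print("ring side approx",onz("side",(230+460/4,170+407/4),.024))
O=np.array([.590,-.111]);a=.118
M=np.array([[np.cos(a),np.sin(a)],[-np.sin(a),np.cos(a)]])
for n,uv,z in[("ring",(352.6,197.8),.024),("spare",(240+352/4,130+187/4),.031),("holder",(240+442/4,130+180/4),.06),("bar",(278.74,207.62),.031)]:
    w=onz("top",uv,z);print(n,w,M@(w[:2]-O))
w=onz("side",(230+460/4,170+407/4),.024);print(M@(w[:2]-O))
E
```

```text
handle ((132.7458953857422, 268.7049560546875), (6.6091084480285645, 60.20626449584961), 84.80557250976562)
[0.4006 0.4598 0.059 ]
[0.4189 0.3008 0.059 ]
[0.4014 0.2982 0.059 ]
[0.3833 0.4569 0.059 ]
[0.401 0.379 0.059] [0.4281 0.1361 0.052 ]
0.24444559740600533 expect .24; rod yaw 0.11101269439803572
grip [0.4032 0.3591]
ring side approx [ 0.6134 -0.2184  0.024 ]
ring [ 0.6133 -0.2126  0.024 ] [ 0.0111 -0.1037]
spare [ 0.6702 -0.1426  0.031 ] [ 0.0759 -0.0408]
holder [ 0.6704 -0.2016  0.06  ] [ 0.0692 -0.0994]
bar [ 0.5795 -0.0067  0.031 ] [0.0018 0.1048]
[ 0.0106 -0.1094]
```

```bash
cat >> h.py <<'E'
def quat(yaw,flip=False):
    # tool z down, tool x along rod +y (flip: -y)
    y=np.array([-np.sin(yaw),np.cos(yaw),0]);x=-y if flip else y
    z=np.array([0,0,-1.]);M=np.c_[x,np.cross(z,x),z]
    q=R.from_matrix(M).as_quat();return np.array([q[3],q[0],q[1],q[2]])
E
python3 - <<'E'
from h import *
for f in(0,1):
    for pos in([.4032,.3591,.15],[.586,.007,.07],[.56,.19,.05]):
        print(f,manip.inverse_kinematics(pos,quat(.115,f)))
E
```

```text
0 [ 0.5077  0.1662  1.7529 -0.      1.2225  0.3927]
0 [-0.1904  0.3661  1.6836 -0.      1.0919 -0.3054]
0 [ 0.1266  0.4053  1.6772 -0.      1.0591  0.0116]
1 [ 0.5077  0.1662  1.7529 -0.      1.2225 -2.7489]
1 [-0.1904  0.3661  1.6836 -0.      1.0919  2.8361]
1 None
```

```bash
python3 - <<'E'
from h import *
q=quat(.112)
manip.line_to([.134,-.50,.38],v=.4)
manip.move_to([.4032,.3591,.35],q)
manip.move_to([.4032,.3591,.16],q)
T=wristT();p,d=manip.read_camera("wrist");cv2.imwrite("pics/w1.png",p);np.savez("pics/w1.npz",T=T,d=d)
print(manip.read_t(),manip.read_eef_pos(),manip.read_contact_force())
for y in(.1,0,-.06): print(proj("wrist",[.4032-np.sin(.112)*y,.3591+np.cos(.112)*y,.059],T))
E
```

```text
4.7333 [0.405  0.3599 0.1624] [0.2736 0.9762 0.6008]
[280.4234  88.459 ]
[280.4935 205.1258]
[280.5295 264.9471]
```

View pics/w1.png

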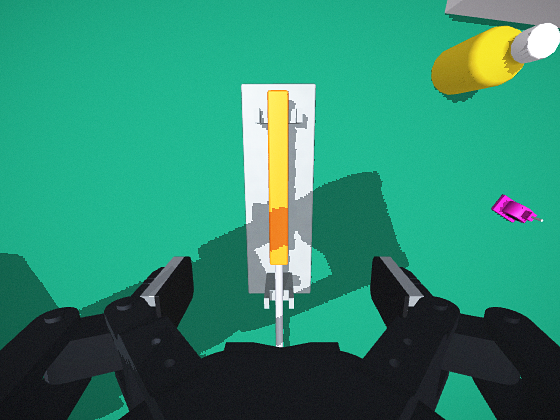

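The handle runs from (278,91) to (279,264), as predicted to within about 2 px. I'll refine the position, descend and grip.

```bash
python3 - <<'E'
from h import *
p=cv2.imread("pics/w1.png");T=np.load("pics/w1.npz")["T"]
h=cv2.cvtColor(p,cv2.COLOR_BGR2HSV)
m=cv2.inRange(h,np.array((8,150,150)),np.array((28,255,255)));m[:,:240]=0;m[:,320:]=0
c=max(cv2.findContours(m,0,1)[0],key=cv2.contourArea);r=cv2.minAreaRect(c);print(r)
def mid(v):
    x=np.nonzero(m[v])[0];return (x.min()+x.max())/2,x.max()-x.min()+1
for v in(110,150,190,230,255):print(v,mid(v))
A=onz("wrist",(mid(100)[0],100),.059,T);B=onz("wrist",(mid(255)[0],255),.059,T)
yaw=np.arctan2(-(A-B)[0],(A-B)[1]);print(A,B,"yaw",yaw)
ys=np.nonzero(m.any(1))[0];print(ys.min(),ys.max());ft=onz("wrist",(278.5,ys.max()+.5),.059,T);bk=onz("wrist",(278.5,ys.min()-.5),.059,T);print(ft,bk,np.linalg.norm(ft-bk))
u=np.array([-np.sin(yaw),np.cos(yaw)]);print("grip est",ft[:2]+.06*u,bk[:2]-.1*u)
E
```

```text
((277.5, 177.0), (174.0, 21.0), 90.0)
110 (np.float64(277.5), np.int64(20))
150 (np.float64(277.5), np.int64(20))
190 (np.float64(278.0), np.int64(19))
230 (np.float64(278.0), np.int64(19))
255 (np.float64(278.5), np.int64(18))
[0.391  0.4493 0.059 ] [0.4068 0.3096 0.059 ] yaw 0.11264089832942467
90 264
[0.4079 0.2997 0.059 ] [0.3905 0.4575 0.059 ] 0.15871760641233637
grip est [0.4011 0.3593] [0.4018 0.3581]
```

```bash
python3 - <<'E'
from h import *
q=quat(.1125)
manip.set_gripper(.05)
manip.line_to([.4017,.3588,.0313],q,v=.12)
print(manip.read_eef_pos(),manip.read_contact_force())
manip.wait(.2);print(manip.read_eef_pos(),manip.read_opening(),manip.read_t())
manip.set_gripper(.0,100)
print(manip.read_eef_pos(),manip.read_opening(),manip.read_contact_force(),manip.read_wrist_torque(),manip.read_t())
E
```

```text
[0.4024 0.3592 0.0321] [0.4648 0.3371 0.744 ]
[0.4022 0.3591 0.032 ] 0.05026173561673908 6.6
[0.402  0.359  0.0319] 0.014366500550633291 [-0.9129 -0.418   6.6859] [-0.1784  0.2924  0.0421] 7.025
```

```bash
python3 - <<'E'
from h import *
manip.line_to([.4017,.3588,.10],v=.1)
manip.wait(.2)
T=wristT();p,d=manip.read_camera("wrist");cv2.imwrite("pics/w2.png",p)
s,_=manip.read_camera("top");cv2.imwrite("pics/t2.png",s);cv2.imwrite("pics/t2z.png",cv2.resize(s[200:320,80:260],None,fx=4,fy=4))
print(manip.read_eef_pos(),manip.read_opening(),manip.read_contact_force(),manip.read_wrist_torque(),manip.read_t())
E
```

```text
[0.4014 0.3586 0.0994] 0.014151696240068548 [ 0.4219 -0.41   -0.9989] [-0.0014  0.0199  0.0061] 8.1583
```

View pics/w2.png

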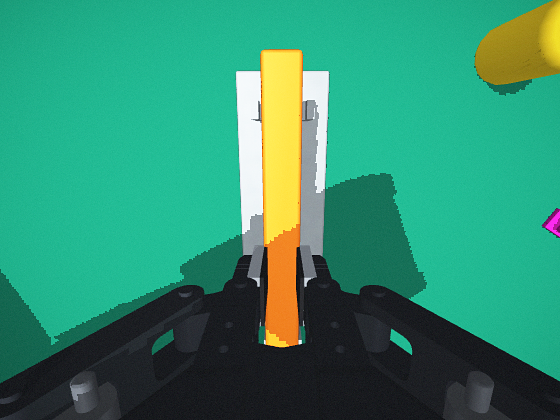

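View pics/t2z.png

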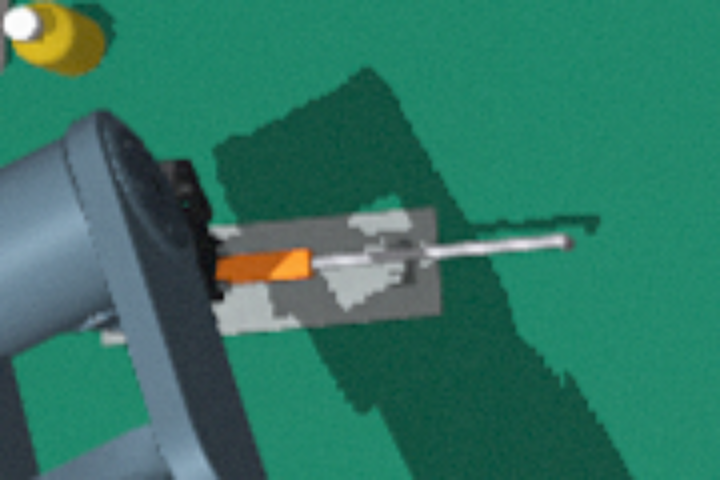

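```bash
cat >> h.py <<'E'
O=np.array([.590,-.111]);SY=.118
UX=np.array([np.cos(SY),np.sin(SY)]);UY=np.array([-np.sin(SY),np.cos(SY)])
def st(x,y): return O+x*UX+y*UY          # station->world xy
def tost(w): return np.array([(np.asarray(w)[:2]-O)@UX,(np.asarray(w)[:2]-O)@UY])
def tcp(xt,yt,z): # TCP target for nominal toe at station (xt,yt); z = TCP z
    return [*st(xt,yt+.220),z]
E
python3 - <<'E'
from h import *
toe=onz("top",(221.5,260.25),.118);e=np.array([.4014,.3586]);u=np.array([-np.sin(.1125),np.cos(.1125)])
print(toe,e-.22*u,(toe[:2]-e)@u,(toe[:2]-e)@np.array([u[1],-u[0]]))
q=quat(SY)
manip.line_to([.4017,.3588,.16],v=.25)
manip.move_to(tcp(.011,.04,.16),q)
manip.line_to(tcp(.011,.04,.066),v=.2)
manip.wait(.3)
print(manip.read_eef_pos(),tost(manip.read_eef_pos()),manip.read_contact_force(),manip.read_t())
s,d=manip.read_camera("top");cv2.imwrite("pics/t3.png",s);cv2.imwrite("pics/t3z.png",cv2.resize(s[130:260,200:400],None,fx=4,fy=4))
s,_=manip.read_camera("side");cv2.imwrite("pics/s3.png",s);cv2.imwrite("pics/s3z.png",cv2.resize(s[150:300,200:400],None,fx=4,fy=4))
E
```

```text
[0.4263 0.1367 0.118 ] [0.4261 0.14  ] -0.22325163781691243 -0.00013792199944596614
[0.5713 0.1486 0.0674] [0.012 0.26 ] [ 0.1835 -0.8111 -1.0491] 10.5167
```

View pics/t3z.png

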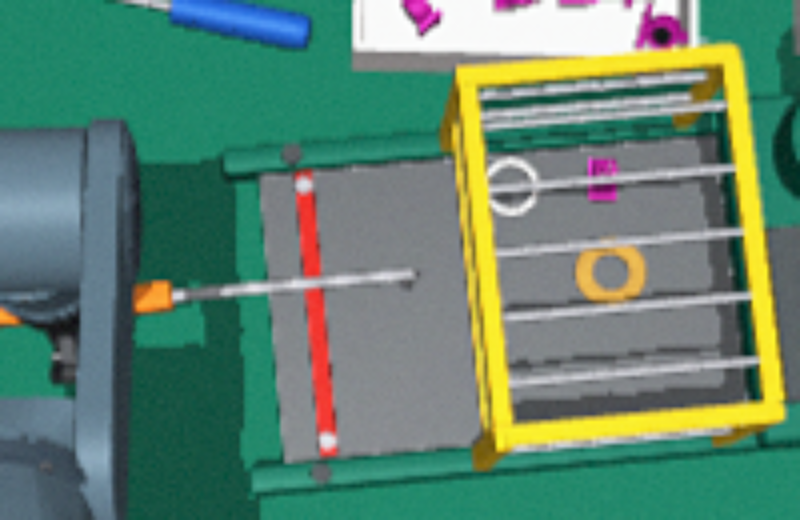

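View pics/s3z.png

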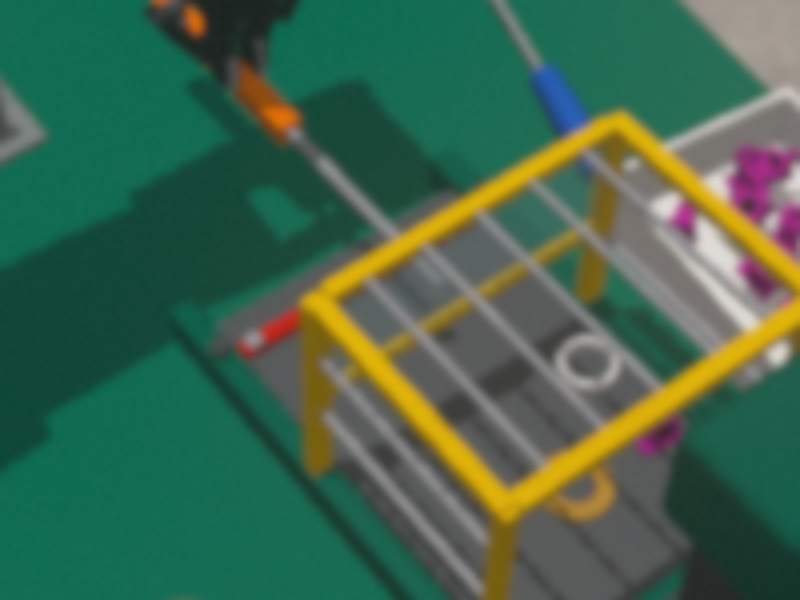

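The shank end is at (303,198) in the top image, outside the pane, and the ring centre is at (352.5,198). The toe is clear and lined up, so I'll insert it and check in the same camera.

```bash
python3 - <<'E'
from h import *
w=onz("top",(303,198.25),.0674+.0187);print("toe seen",tost(w)," expect (.012,.040-~.004)")
q=quat(SY)
st_=manip.line_to(tcp(.010,-.103,.066),q,v=.12,force_limit=4);print("hit",st_)
manip.wait(.3)
print(manip.read_eef_pos(),tost(manip.read_eef_pos()),manip.read_contact_force(),manip.read_wrist_torque(),manip.read_t())
s,d=manip.read_camera("top");cv2.imwrite("pics/t4.png",s);cv2.imwrite("pics/t4z.png",cv2.resize(s[160:240,250:370],None,fx=6,fy=6,interpolation=cv2.INTER_CUBIC))
s,d=manip.read_camera("side");cv2.imwrite("pics/s4z.png",cv2.resize(s[150:300,200:400],None,fx=4,fy=4))
E
```

```text
toe seen [0.0127 0.0387]  expect (.012,.040-~.004)
hit False
[0.5861 0.0068 0.066 ] [0.01   0.1174] [-0.0878 -0.0448 -1.7312] [0.0299 0.0043 0.0317] 12.2583
```

View pics/t4z.png

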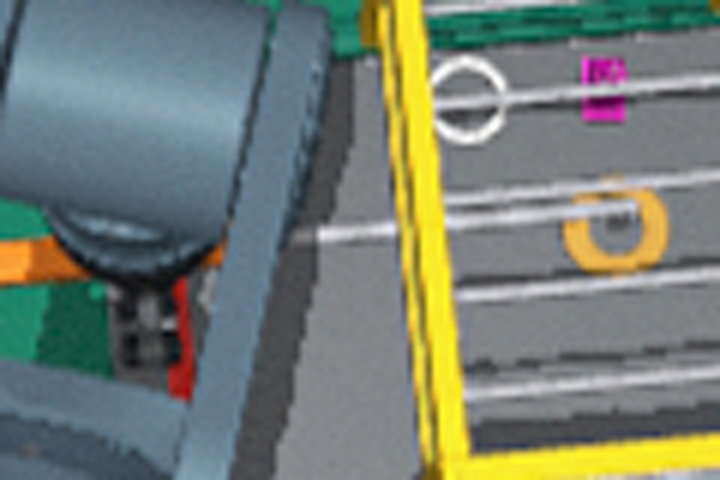

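View pics/s4z.png

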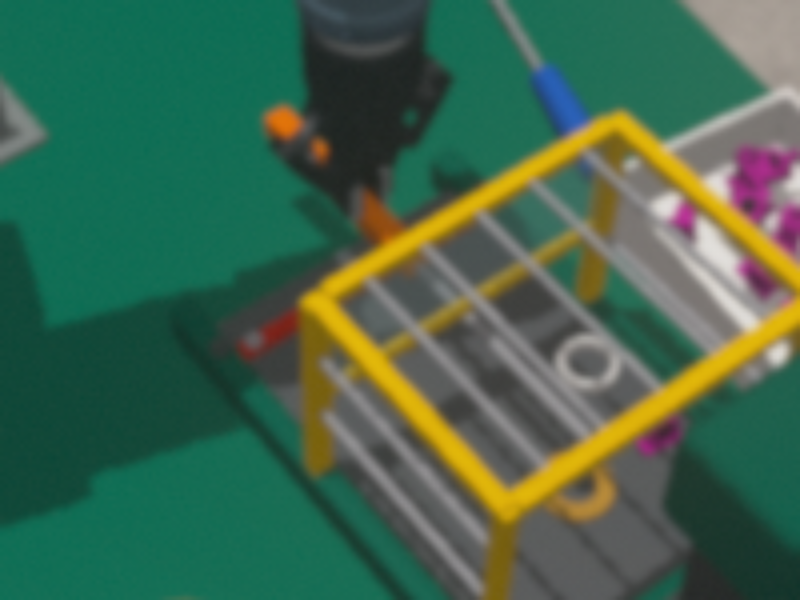

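```bash
python3 - <<'E'
from h import *
for f in("top0","t3"):
    p=cv2.imread(f"pics/{f}.png")[182:214,336:370]
    p=cv2.resize(p,None,fx=8,fy=8,interpolation=cv2.INTER_CUBIC);h=cv2.cvtColor(p,cv2.COLOR_BGR2HSV)
    m=cv2.inRange(h,np.array((10,80,80)),np.array((28,255,255)))
    cv2.imwrite(f"pics/m_{f}.png",np.vstack([p,cv2.cvtColor(m,8)]))
    cs,hi=cv2.findContours(m,cv2.RETR_CCOMP,1)
    for c in cs:
        if cv2.contourArea(c)>300:
            x,y,w,hh=cv2.boundingRect(c);(cx,cy),r=cv2.minEnclosingCircle(c)
            M=cv2.moments(c);g=(336+(M['m10']/M['m00']+.5)/8-.5,182+(M['m01']/M['m00']+.5)/8-.5)
            print(f,cv2.contourArea(c),(336+(x+w/2)/8-.5,182+(y+hh/2)/8-.5),w/8,hh/8,"cent",g,tost(onz("top",g,.027)))
print(tost(onz("top",(354.7,195),.086)))
E
```

```text
top0 13822.5 (352.1875, 198.1875) 18.125 14.625 cent (352.2463623620908, 198.1399627720504) [ 0.0098 -0.1021]
top0 3964.0 (352.1875, 197.625) 9.125 9.0 cent (352.19383829465187, 197.6122603430878) [ 0.0113 -0.1021]
t3 13811.0 (352.1875, 198.25) 18.125 14.5 cent (352.24766490478606, 198.1342121618034) [ 0.0098 -0.1021]
t3 3961.0 (352.1875, 197.625) 9.125 9.0 cent (352.1859536733148, 197.60935790625263) [ 0.0113 -0.1021]
[ 0.0085 -0.1001]
```

View pics/m_t3.png

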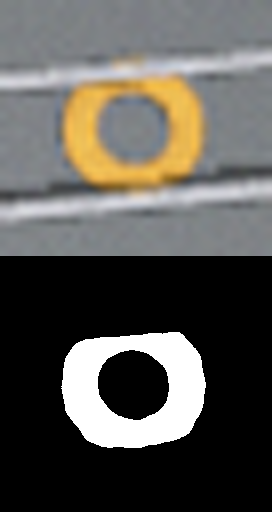

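The ring hole is fully visible at (352.2,197.6), which gives station (11.3,-102) mm. The toe is within about 2 mm of that. Now a guarded lowering.

```bash
python3 - <<'E'
from h import *
manip.line_to(tcp(.0118,-.1022,.066),quat(SY),v=.03);manip.wait(.2)
F0=np.mean([(manip.wait(.02),manip.read_contact_force())[1] for _ in range(8)],0);print("F0",F0,np.std([(manip.wait(.02),manip.read_contact_force())[1] for _ in range(8)],0))
print(tost(manip.read_eef_pos()))
manip.line_to(tcp(.0118,-.1022,.054),v=.05);print(manip.read_contact_force()-F0)
hit=manip.line_to(tcp(.0118,-.1022,.038),v=.015,force_limit=2.0)
print(hit,manip.read_eef_pos(),manip.read_contact_force()-F0,manip.read_wrist_torque(),manip.read_t())
manip.wait(.2)
print(manip.read_eef_pos(),manip.read_contact_force()-F0,manip.read_wrist_torque(),manip.read_t())
np.save("F0.npy",F0)
E
```

```text
F0 [ 0.1419 -0.2004 -1.5477] [0.3933 0.3081 0.2891]
[0.0118 0.1178]
[ 0.6128 -0.1144  0.4941]
True [0.5874 0.0075 0.0399] [0.3251 0.8848 1.7844] [-0.3463 -0.1391  0.1083] 14.3083
[0.5872 0.0075 0.0398] [-0.0836  0.2604  2.0215] [-0.417  -0.1438  0.032 ] 14.5083
```

```bash
python3 - <<'E'
from h import *
T=wristT();e=manip.read_eef_pos();Rm=R.from_quat(np.roll(manip.read_ee_rot(),-1)).as_matrix();print(Rm)
p,d=manip.read_camera("wrist");cv2.imwrite("pics/w5.png",p)
for pit in(0,.02,.04):
  o=[]
  for y in(.03,.06,.1):
    # tool coords: tool x=rod+y, tool z down ; grip at -0.018 ; top of handle 9mm up; toe-up pitch -> tail down
    t=np.array([y,0,-.018-.009+pit*y]);o.append((proj("wrist",e+Rm@t,T).round(1),round(float(np.linalg.solve(T,np.r_[e+Rm@t,1])[2]),4)))
  print(pit,o)
h=cv2.cvtColor(p,cv2.COLOR_BGR2HSV);m=cv2.inRange(h,np.array((5,120,90)),np.array((28,255,255)));m[:,:200]=0;m[:,360:]=0
ys=np.nonzero(m[:,281])[0];print(ys.min())
for v in(60,70,90,120,160,200,240):
  if v>ys.min(): x=np.nonzero(m[v])[0];print(v,x.min(),x.max(),d[v,270:292].mean())
s,_=manip.read_camera("top");cv2.imwrite("pics/t5z.png",cv2.resize(s[160:240,250:370],None,fx=6,fy=6,interpolation=cv2.INTER_CUBIC))
E
```

```text
[[-0.1181  0.993  -0.0014]
 [ 0.993   0.1181 -0.    ]
 [ 0.0001 -0.0014 -1.    ]]
0 [(array([282.7, 210.5]), 0.1411), (array([282.8, 145.7]), 0.1331), (array([283. ,  46.3]), 0.1226)]
0.02 [(array([282.7, 210.2]), 0.1417), (array([282.8, 145.6]), 0.1343), (array([283. ,  47.6]), 0.1245)]
0.04 [(array([282.7, 209.8]), 0.1422), (array([282.8, 145.4]), 0.1355), (array([283. ,  48.8]), 0.1264)]
52
60 261 301 0.12759693
70 261 301 0.1167387
90 261 300 0.13040496
120 262 300 0.13356003
160 262 300 0.13091637
200 263 299 0.14128564
240 264 299 0.14588954
```

View pics/w5.png

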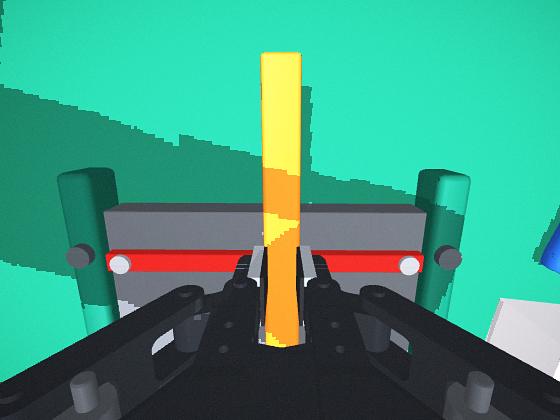

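View pics/t5z.png

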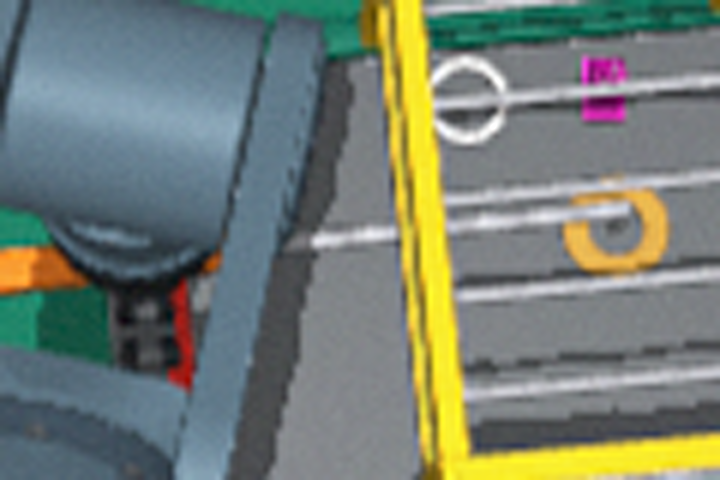

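```bash
python3 - <<'E'
from h import *
for f in("w2","w5"):
    p=cv2.imread(f"pics/{f}.png");h=cv2.cvtColor(p,cv2.COLOR_BGR2HSV);m=cv2.inRange(h,np.array((5,120,90)),np.array((28,255,255)));m[:,:200]=0;m[:,360:]=0
    print(f,np.nonzero(m[:,281])[0].min(),[np.count_nonzero(m[v]) for v in(60,65,80,100,150,180,200,220,235)])
w=st(.0118,-.1022)
for z in(.062,.067,.072):
    for dy in(0,-.004): print(z,proj("top",[*(w+dy*UY),z]))
E
```

```text
w2 49 [np.int64(43), np.int64(42), np.int64(42), np.int64(41), np.int64(39), np.int64(38), np.int64(38), np.int64(37), np.int64(37)]
w5 52 [np.int64(6), np.int64(7), np.int64(6), np.int64(6), np.int64(6), np.int64(37), np.int64(37), np.int64(8), np.int64(24)]
0.062 [354.0344 195.2694]
0.062 [355.4913 195.1339]
0.067 [354.3026 194.951 ]
0.067 [355.7645 194.8149]
0.072 [354.5726 194.6302]
0.072 [356.0397 194.4938]
```

```bash
cat >> h.py <<'E'
def F(n=6,dt=.02):
    a=[]
    for _ in range(n): manip.wait(dt);a.append(np.r_[manip.read_contact_force(),manip.read_wrist_torque()])
    return np.mean(a,0)
E
python3 - <<'E'
from h import *
F0=np.load("F0.npy")
manip.set_gripper(0,120);print(manip.read_opening(),F()-np.r_[F0,0,0,0])
for z in(.0395,.041,.0425,.044,.0455,.047):
    manip.line_to(tcp(.0118,-.1022,z),v=.02);f=F();print(manip.read_eef_pos()[2],f[:3]-F0,f[3:])
print(manip.read_t())
T=wristT();p,d=manip.read_camera("wrist");cv2.imwrite("pics/w6.png",p)
h=cv2.cvtColor(p,cv2.COLOR_BGR2HSV);m=cv2.inRange(h,np.array((5,120,90)),np.array((28,255,255)));print(np.nonzero(m[:,281])[0].min())
E
```

```text
0.013411381413038423 [ 0.3185 -0.4042  2.0046 -0.479  -0.1754  0.1133]
0.03943518083247532 [-0.3385  1.1588  2.0024] [-0.2734 -0.0405  0.0164]
0.04100555305867181 [-0.0011  0.2033  1.5855] [-0.3345 -0.0737  0.0121]
0.04245939652694159 [-0.0297 -0.2435  1.3408] [-0.3433 -0.0403  0.0055]
0.04395533808391391 [-0.4463  0.1446  1.052 ] [-0.2738  0.0015 -0.021 ]
0.04544757360444393 [-0.3663  0.4523  0.7681] [-0.172   0.0131 -0.0335]
0.04696489194090167 [-0.0307  0.3159  0.6603] [-0.073   0.0365 -0.0302]
17.025
50
```

Contact is elastic at about 0.2 N/mm and the toe first touches at TCP z≈47 mm, so the plate top is ≈21 mm, which agrees with the spec. I'll bear with about 1.2 N (z=43.5 mm) and draw.

```bash
python3 - <<'E'
from h import *
F0=np.load("F0.npy");z=.0437
manip.line_to(tcp(.0118,-.1022,z),v=.02)
for y in(-.085,-.06):
    hit=manip.line_to(tcp(.0118,y,z),v=.04,force_limit=3);f=F(4);print(y,hit,tost(manip.read_eef_pos()),manip.read_eef_pos()[2],f[:3]-F0,f[3:])
print(manip.read_t())
s,_=manip.read_camera("top");cv2.imwrite("pics/t7z.png",cv2.resize(s[160:240,250:370],None,fx=6,fy=6,interpolation=cv2.INTER_CUBIC))
E
```

```text
-0.085 False [0.0118 0.1353] 0.043736263771238994 [-0.0774  1.1863  1.6225] [-0.1047 -0.0216 -0.0153]
-0.06 False [0.0118 0.1601] 0.04371017595744251 [0.2478 1.0408 1.6456] [-0.1342 -0.0447 -0.0107]
18.8833
```

View pics/t7z.png

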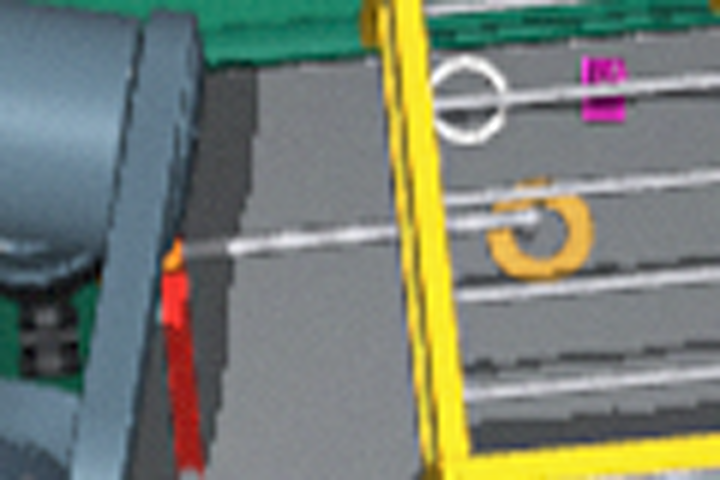

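The ring is hooked and moves with the toe; its centre is now at (340,198) px. I'll keep drawing, then slow down before the stop.

```bash
python3 - <<'E'
from h import *
F0=np.load("F0.npy");z=.0437
for y in(-.01,.03,.066):
    hit=manip.line_to(tcp(.0118,y,z),v=.05,force_limit=3.5);f=F(4);print(y,hit,tost(manip.read_eef_pos()),manip.read_eef_pos()[2],f[:3]-F0,f[3:])
    if hit: break
print(manip.read_t())
s,_=manip.read_camera("top");cv2.imwrite("pics/t8z.png",cv2.resize(s[160:240,250:370],None,fx=6,fy=6,interpolation=cv2.INTER_CUBIC))
E
```

```text
-0.01 False [0.0118 0.2099] 0.04373421894958008 [-0.207   1.1127  1.3981] [-0.1089 -0.0279 -0.0096]
0.03 False [0.0118 0.25  ] 0.04374969300917064 [0.2928 1.072  1.3423] [-0.0934 -0.0107  0.0019]
0.066 False [0.0119 0.2861] 0.04374158558240382 [0.4178 1.0425 1.2455] [-0.0714 -0.0188  0.0129]
22.1
```

View pics/t8z.png

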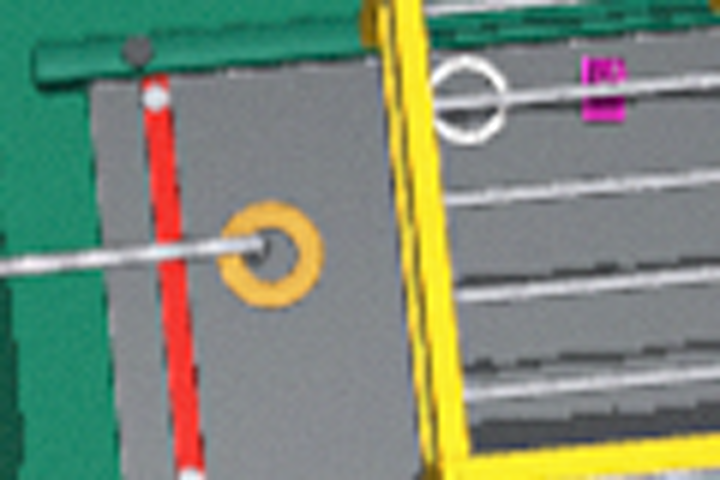

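The ring is at (295,202) px with about 16 mm left to the stop. I'll creep with a force guard.

```bash
python3 - <<'E'
from h import *
z=.0437
f0=F(10)
hit=manip.line_to(tcp(.0118,.097,z),v=.012,force_limit=2.0)
print(hit,tost(manip.read_eef_pos()),manip.read_contact_force()-f0[:3])
f=F(8);print(tost(manip.read_eef_pos()),manip.read_eef_pos()[2],"dF st y",(f-f0)[:2]@UY,(f-f0)[:3],f[3:]-f0[3:],manip.read_t())
s,_=manip.read_camera("top");cv2.imwrite("pics/t9z.png",cv2.resize(s[160:240,250:370],None,fx=6,fy=6,interpolation=cv2.INTER_CUBIC))
E
```

```text
True [0.0113 0.3024] [-0.393   0.1277  0.8056]
[0.0109 0.3022] 0.042700309213228 dF st y 0.09730868503510846 [0.2728 0.1303 0.0885] [-0.02   -0.0873  0.0682] 23.875
```

View pics/t9z.png

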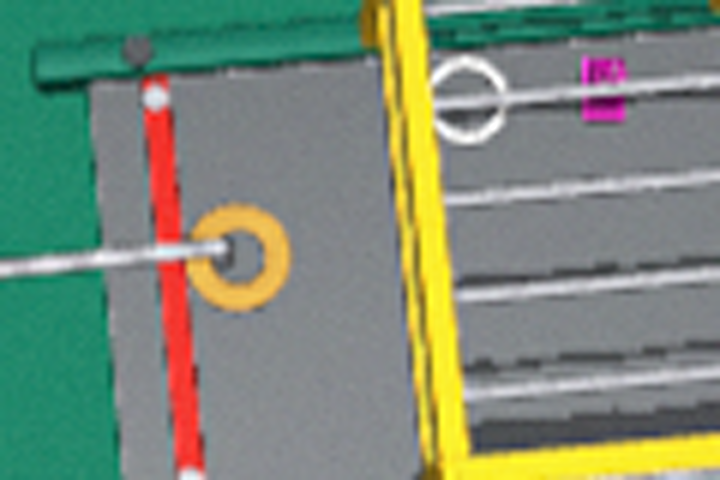

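The guard tripped right where the ring meets the stop, but no steady pull remains. I'll restore the height and press on in small steps.

```bash
python3 - <<'E'
from h import *
z=.0437
f0=F(8)
base=None
for k in range(10):
    y=.0815+.0007*k
    hit=manip.line_to(tcp(.0118,y,z),quat(SY),v=.01,force_limit=3.)
    f=F(8);print(round(y,4),hit,tost(manip.read_eef_pos())*1e3,round(manip.read_eef_pos()[2]*1e3,2),"Fy",f[:2]@UY,"Fx",f[:2]@UX,"Fz",f[2],f[3:])
    if base is None: base=f[:2]@UY
    if base-f[:2]@UY>1.8 or hit: break
print(manip.read_t())
E
```

```text
0.0815 False [ 11.6971 301.4639] 43.64 Fy 0.4509175448135577 Fx -0.011280545278263374 Fz -0.4235259746463972 [-0.126   0.0296 -0.0724]
0.0822 False [ 11.7854 302.1136] 43.65 Fy -0.40075051456959054 Fx -0.4389766463816539 Fz -0.28704326193879964 [-0.2882 -0.0265 -0.0197]
0.0829 False [ 11.8296 302.6836] 43.68 Fy -1.829898546789594 Fx 0.22873996092684515 Fz -0.8424033800918542 [-0.5694 -0.0965 -0.0082]
25.2417
```

It's seated with about 2.3 N of pull. Next I'll ease the toe off the edge by 5 mm, lift clear and look.

```bash
python3 - <<'E'
from h import *
manip.line_to(tcp(.0118,.0765,.0437),v=.03);print(F(4))
manip.line_to(tcp(.0118,.0765,.075),v=.05)
manip.line_to(tcp(.0118,.0765,.15),v=.2)
manip.line_to(tcp(.0118,.13,.15),v=.2);manip.wait(.2)
s,_=manip.read_camera("top");cv2.imwrite("pics/t10z.png",cv2.resize(s[160:240,250:370],None,fx=6,fy=6,interpolation=cv2.INTER_CUBIC))
T=wristT();p,d=manip.read_camera("wrist");cv2.imwrite("pics/w10.png",p)
h=cv2.cvtColor(p,cv2.COLOR_BGR2HSV);m=cv2.inRange(h,np.array((5,120,90)),np.array((28,255,255)));print(np.nonzero(m[:,281])[0].min(),F(4),manip.read_t())
E
```

```text
[ 0.3683  0.1725 -0.7847 -0.3028 -0.0379  0.0108]
50 [-0.1547 -0.5507 -0.9953  0.0312  0.0139 -0.0115] 27.7583
```

View pics/t10z.png

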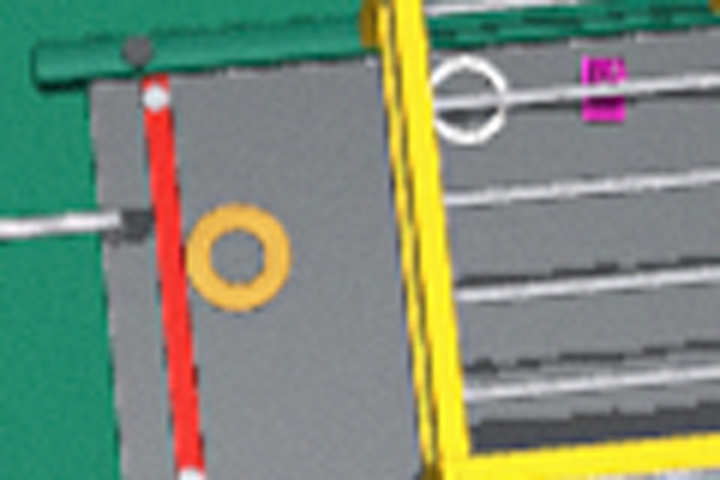

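View pics/w10.png

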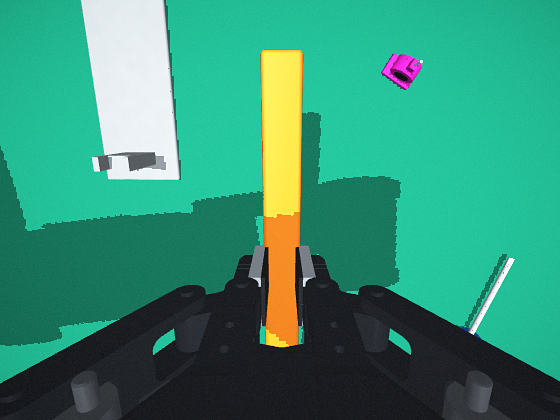

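```bash
python3 - <<'E'
from h import *
p=cv2.imread("pics/t10z.png");h=cv2.cvtColor(p,cv2.COLOR_BGR2HSV)
m=cv2.inRange(h,np.array((10,100,100)),np.array((28,255,255)));m[:190]=0;m[330:]=0;m[:,:180]=0;m[:,300:]=0
c=max(cv2.findContours(m,0,1)[0],key=cv2.contourArea);(x,y),r=cv2.minEnclosingCircle(c);print(x,y,r)
px=lambda x,y:(250+(x+.5)/6-.5,160+(y+.5)/6-.5)
rc=tost(onz("top",px(x,y),.027));print("ring",rc)
red=cv2.inRange(h,np.array((0,150,120)),np.array((6,255,255)))|cv2.inRange(h,np.array((174,150,120)),np.array((180,255,255)))
for v in(150,200,220,320,400):
    xs=np.nonzero(red[v])[0];print(v,[tost(onz("top",px(q,v),.031)) for q in(xs.min()-.5,xs.max()+.5)])
E
```

```text
237.25836181640625 256.6487121582031 53.7674446105957
ring [0.0145 0.0746]
150 [array([0.0678, 0.111 ]), array([0.0667, 0.0994])]
200 [array([0.0441, 0.1113]), array([0.0429, 0.0993])]
220 [array([0.0346, 0.1113]), array([0.0335, 0.0997])]
320 [array([-0.0125,  0.1115]), array([-0.0136,  0.0995])]
400 [array([-0.0498,  0.1113]), array([-0.0509,  0.0994])]
```

The ring's outer edge is at y=99.6 mm and the stop face at 99.5 mm, so it is seated. Now I'll return the rod.

```bash
python3 - <<'E'
from h import *
q=quat(.1125)
manip.line_to(tcp(.0118,.13,.17),v=.2)
manip.move_to([.4020,.3590,.16],q)
manip.line_to([.4020,.3590,.08],v=.15);manip.wait(.3)
print(manip.read_eef_pos())
s,_=manip.read_camera("top");cv2.imwrite("pics/t11z.png",cv2.resize(s[210:310,80:260],None,fx=4,fy=4,interpolation=cv2.INTER_CUBIC))
s,_=manip.read_camera("side");cv2.imwrite("pics/s11z.png",cv2.resize(s[100:250,120:320],None,fx=4,fy=4))
print(manip.read_t())
E
```

```text
[0.4026 0.3593 0.0809]
29.9083
```

View pics/t11z.png

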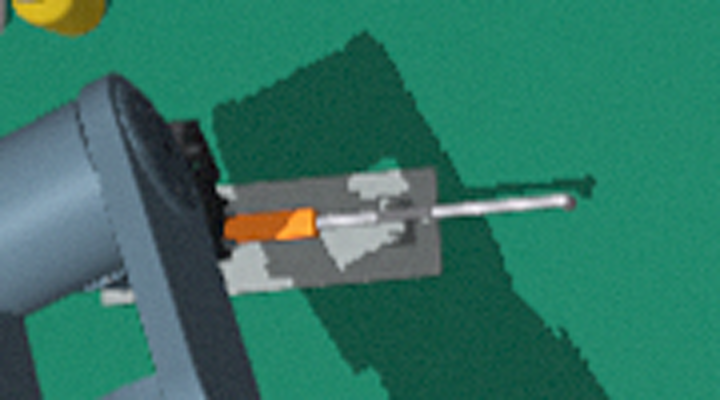

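View pics/s11z.png

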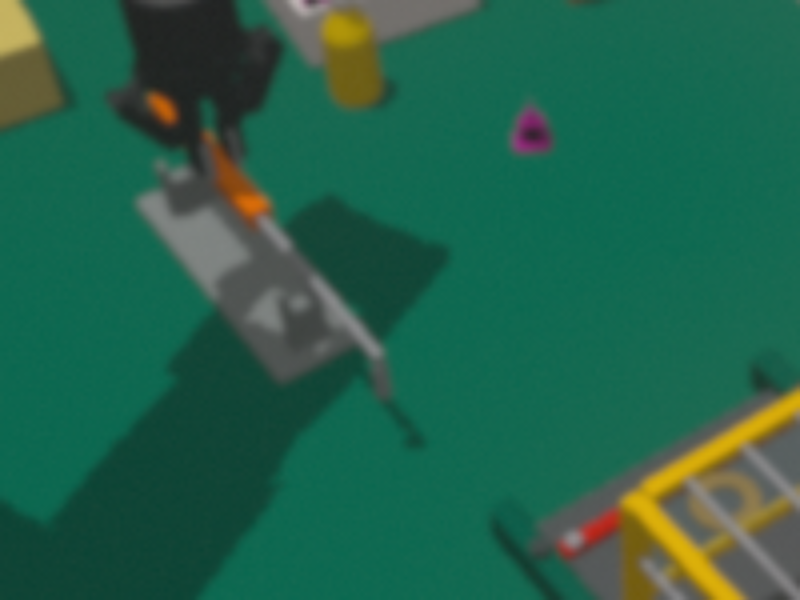

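The rod is over the stand and lined up with its rests. Lowering with a guard.

```bash
python3 - <<'E'
from h import *
f0=F(4)
hit=manip.line_to([.4019,.3589,.042],v=.08,force_limit=5);print(hit,manip.read_eef_pos(),F(3)-f0)
hit=manip.line_to([.4019,.3589,.0318],v=.02,force_limit=4);print(hit,manip.read_eef_pos(),F(4)-f0)
T=wristT();p,_=manip.read_camera("wrist");cv2.imwrite("pics/w12.png",p)
print(manip.read_t())
E
```

```text
False [0.4017 0.3588 0.0416] [ 0.3017  0.1273  0.8739  0.0195 -0.0181 -0.0216]
True [0.4018 0.3588 0.032 ] [-0.2394  0.1914  7.3275 -0.054   0.0175 -0.0117]
31.275
```

View pics/w12.png

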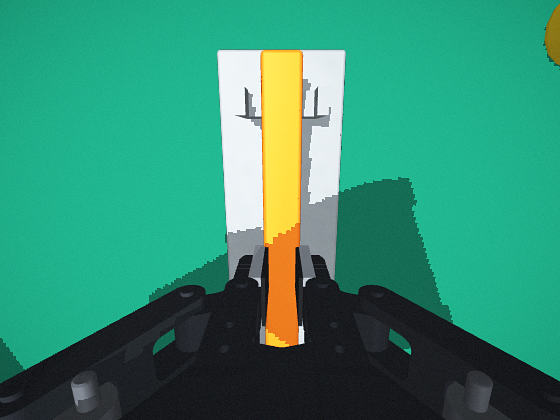

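It's down in the rests: contact came at the same height as when I gripped it. Releasing, retreating and checking.

```bash
python3 - <<'E'
from h import *
manip.set_gripper(.045)
manip.wait(.2);print(manip.read_opening(),manip.read_contact_force())
manip.line_to([.4019,.3589,.16],v=.12)
manip.wait(.2)
T=wristT();p,_=manip.read_camera("wrist");cv2.imwrite("pics/w13.png",p);np.savez("pics/w13.npz",T=T)
manip.move_to([.35,.36,.33],quat(.1125))
manip.goto_joints([1.2,.0,1.5,0,1.5,.4]);manip.wait(.3)
s,_=manip.read_camera("top");cv2.imwrite("pics/t13.png",s)
h=cv2.cvtColor(s,cv2.COLOR_BGR2HSV)
m=cv2.inRange(h,np.array((8,150,150)),np.array((22,255,255)));k=np.zeros_like(m);k[250:290,95:175]=255;m&=k
c=max(cv2.findContours(m,0,1)[0],key=cv2.contourArea);print("handle",cv2.minAreaRect(c))
s,_=manip.read_camera("side");cv2.imwrite("pics/s13.png",s)
print(manip.read_t())
E
```

```text
0.045133853916976226 [-0.4347  0.1352  0.822 ]
handle ((132.4917755126953, 268.9097900390625), (6.97125244140625, 59.663063049316406), 84.80557250976562)
35.75
```

View pics/t13.png

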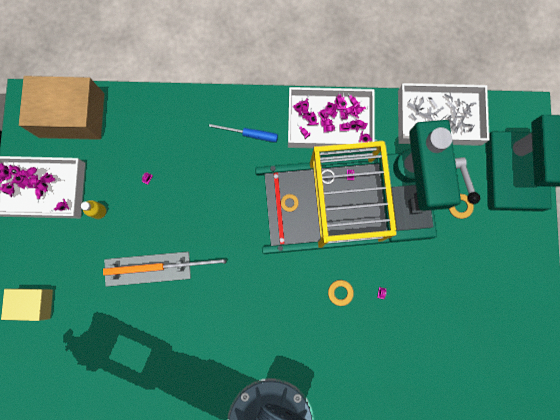

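View pics/w13.png

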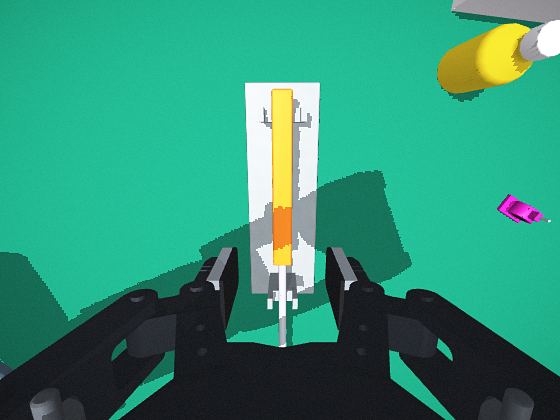

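View pics/s13.png

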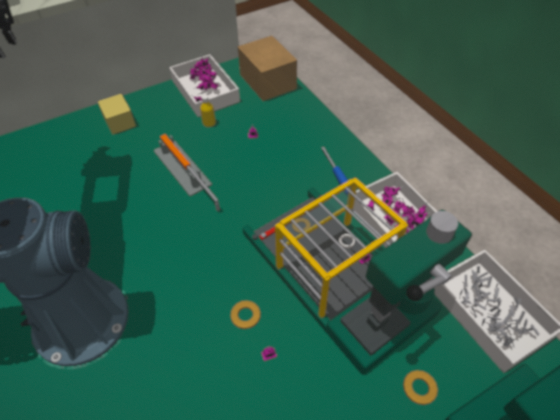

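The rod is back with its handle centre at (132.5,268.9), compared with (132.7,268.7) at the start. The ring lies against the stop at (289,203), and nothing else has moved. Handing in.

```bash
python3 -c "
from workcell import manip
print(manip.read_t(),manip.read_contact_force());manip.close_job()"
```

```text
35.75 [-0.00844565 -0.34771124  0.38003179]
the job is handed in; nothing more can be done
```

The ring now lies against the red stop, and the rod is back in its stand. I handed the job in at 35.75 s of the 72 s allowed, with the arm clear of everything.

I set the toe in the ring's hole and drew the ring out with the toe bearing about 1–1.6 N on the plate. At the stop I pulled with about 2–3 N, eased the toe off the ring and lifted it clear.

**Last checks**
- **Ring:** in the top view its outer edge is at 99.6 mm from the pane and the stop face at 99.5 mm, so it is touching.
- **Rod:** the handle is within about 1 mm of where it started, and it settled into the rests at the same height as when I gripped it.
- **Other things:** nothing else looked moved in the top and side pictures.

**What disagreed**
- **Pressing on the plate:** the first touch went about 7 mm past contact, because the grip gives at about 0.2 N/mm. It reached about 2 N and tilted the rod a few hundredths of a radian. I eased off before drawing, and the rod came back to within about 0.01 rad.
- **First seating:** the force guard tripped right at the stop but left no steady pull, so I pulled again in 0.7 mm steps until the pull held.
- **Gripper opening:** it read about 14 mm with the rod held, against the handle's 18 mm, but the rod stayed firmly gripped.

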